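Feed the ring rack through the spring gate

TASK

With one fingertip press the gate's long wooden bar down and keep the spring gate of the chute open while another fingertip pushes the ring rack, by the upright plate at its tail, along the chute past the open gate and fully home against the end stop; the gate must not touch the rack. When the rack is home, draw back and let the gate swing shut behind it. Push only: do not lift the rack, and leave the other things on the bench where they are.

Things in the scene. Friction and masses are not known exactly. Their poses are not given: they have to be found in the camera images.
- chute: open-topped aluminium chute fixed to the bench. Origin: on its centre line, at bench level, in the gate's plane; x = way the rack is pushed, y = towards the gate's bar, z up. Base plate x -255 to 110, y -42 to 62 mm; its top, the chute floor, at z = 10 mm. Side walls 5 mm thick, inner faces y = +-27.5 mm, tops z = 30 mm
- stop_face (a point): middle of the end stop's face, which the rack comes home against: chute x = 90, z = 30 mm; the stop is 65 mm wide, top at z = 44 mm
- shaft (a point): middle of the gate's shaft, its hinge axis: 8 mm thick, parallel to the chute's x at y = 40, z = 45 mm, from x = -250 to +5 mm. Bearing posts 14 mm square at chute (-235, 40.5) and (-20, 40.5) mm, tops z = 56 mm. One finger each side: the fingers straddle wall, posts and shaft
- gate (a joint): opening of the gate about its shaft: 0 = shut, 0.9 rad = fully open (hard stop). Spring-loaded shut: pressing the bar down takes about 2 N at first, 4 N fully open; let go, it falls shut. It turns in its own plane, so the rack cannot push it open. At 0.7 rad and more it clears the rack by over 5 mm; fully open it rises to z = 105 mm
- gate_edge (a point): middle of the lower edge of the gate's steel plate, which stands across the chute: 8 mm thick along x, centred on chute x = 0; shut, it spans y = -24 to +6, z = 24 to 58 mm
- bar_near (a point): upstream end (chute x = -250 mm) of the centre line of the round wooden bar that opens the gate when pressed down: 16 mm thick, 210 mm long, parallel to the chute's x. At gate value q its centre line is at chute y = 40 + 32 cos(0.4 - q), z = 45 + 32 sin(0.4 - q) mm. It stands on two thin arms that stay below its top; a fingertip can slide along it
- bar_far (a point): downstream end of the bar's centre line, chute x = -40 mm
- rack: ring rack, loose in the chute, 0.35 to 0.65 kg. Origin: centre of the underside of its wooden block (75 long, 50 wide, 20 mm high; six pegs with rings, up to 34 mm high); x = way it is pushed. A steel tongue, 16 wide, 6 mm high, runs back to the push plate. Home, the origin is at chute x = 52.5 mm and the shut gate stands over the tongue, 11 mm behind the block, touching nothing
- push_face (a point): centre of the rear face of the rack's upright push plate, at rack x = -112.5 mm, 40 mm above the underside; push it towards +x. Plate 6 mm thick, 46 mm wide, from 2 to 52 mm above the underside. Home, it is at chute x = -60 mm, still upstream of the gate
- pliers_a: pliers with red grips, 150 mm long, 14 mm high, lying beside the chute; origin under the pivot; loose, must stay where it is
- pliers_b: pliers with black grips, 150 mm long, 14 mm high; origin under the pivot; loose, must stay where it is
- mandrel: small upright steel ring mandrel on a 48 mm foot, 85 mm high, beside the chute; origin under its centre; loose, must stay where it is
- jar: lidded glass jar 52 mm across, 60 mm high, on the bar side of the chute; origin under its centre; loose, must stay where it is
- bangle: copper bangle lying flat, 68 mm across, 10 mm high, on the bar side of the chute; origin under its centre; loose, must stay where it is
- bench_block: steel bench block 100 x 100 x 22 mm; origin under its centre; loose, must stay where it is
- hammer: hammer with wooden handle, 240 mm long, lying; origin under its middle; loose, must stay where it is
There are look-alikes about, which are no part of the job. Leave any black or red look-alike of the rack alone.

How it is judged (in metres and radians):
On the way, in this order (a step that is already met when the one before it is completed fails the run):
1. the gate is held open by a finger on its bar, the rack still upstream of it (value of joint gate above 0.55 rad and contact force between the fingers and gate above 0.2 N and x of rack in the frame of chute below -0.03 m), for 0.2 s.
2. the rack is half way past the gate, held open by a finger (value of joint gate above 0.55 rad and contact force between the fingers and gate above 0.2 N and x of rack in the frame of chute above 0 m), for 0.05 s.
3. the rack is home against the stop while a finger still holds the gate open (value of joint gate above 0.55 rad and contact force between the fingers and gate above 0.2 N and x of rack in the frame of chute above 0.0465 m), for 0.05 s.
At the end, for the whole second after the job is handed in: The rack stands level on the chute floor within 6 mm of home against the end stop, at rest; the gate is shut behind it (below 0.06 rad) (x of rack in the frame of chute above 0.0465 m and z of rack in the frame of chute between 0.006 and 0.014 m and angle between rack's own z axis and vertical below 0.08 rad and value of joint gate below 0.06 rad and linear speed of rack below 0.01 m/s); the robot touches nothing.
It fails at once if the gate touches the rack (over 1 N) (contact force between gate and rack above 1 N).
It fails at once if the rack is lifted (over 12 mm off the chute floor) or tipped (over 0.25 rad) (z of rack in the frame of chute above 0.022 m or angle between rack's own z axis and vertical above 0.25 rad).
It fails at once if one of the other things on the bench is moved over 20 mm (distance of any of pliers_a, pliers_b, mandrel, jar, bangle, bench_block, hammer from where it was at the start of the episode above 0.02 m).
It also fails if it takes over 35 s, if anything falls off the work surface, if the arm or the gripper's body presses on something with over 40 N, if the wrist force passes 120 N, or if a joint passes its speed limit or range.

ROBOT

A 6-joint arm with a two-finger parallel gripper is mounted at the origin on the work surface. World frame = base frame: x ahead of the robot, y to its left, z up, the work surface at z = 0. Lengths are in mm, angles in degrees, forces in N, time in s.
With the tool pointing down it reaches from about 300 to 850 mm from the base axis. Payload 4.2 kg.
Tool frame: the origin (TCP) lies at the very end of the fingers, on their centre line; the grasp point (between the pads) lies 19 mm behind it (env.grasp_offset is the distance from the TCP to the grasp point, in mm); z points along the fingers, y is the line along which they close (so a half turn about z gives the same grasp; the last joint's range is limited). The gripper opens to 91 mm and grips with 3 to 60 N. Pads are 32 mm wide; open, the fingers measure 118 mm over their backs; the gripper's body (76 mm by 178 mm) begins 60 mm behind the grasp point.
Start: joints at [-77.12, 18.312, 89.639, -0, 72.044, -1.146], TCP at [139.361, -557.873, 213.976] pointing down, gripper open.
Joint ranges: [-177.97, 177.97], [-48.28, 115.42], [12.27, 149.76], [-77.06, 257.06], [2.81, 150.46], [-146.56, 146.56]. Speed limits (degrees/s): [147.25, 147.25, 180, 180, 180, 180].

INTERFACE

Orientations are given as [roll, pitch, yaw] about the fixed x, y, z axes, in that order (R = Rz(yaw) Ry(pitch) Rx(roll)).
In Python, from workcell import env, eyes gives the robot as it stands.
- The arm moves only by the tool send_rows, never from a script. Its arguments are lists of equal length, an entry for each row: "grip": the opening, from -1 (shut) to 1 (fully open), so that 0 is half open; "xyz": the shift along the world's x, y, z in m, a list of three; "yaw": the turn about the world's z in degrees. A call has 1 to 8 rows; each row is the pose to reach, as a shift and turn from the pose commanded when the call began; what a row does not reach only later rows make up. A row lasts 1/12 s, in which the tool goes at most 41.7 mm and 7.16 degrees, less where a joint would pass 70% of its speed; a pose out of reach is approached as far as the arm can. A call with a gripper value outside its range is refused whole. The fingers move at their own pace and stop on an object; "grip_force" is the grip in N (left out, the last holds). Time passes only in rows, so rows that repeat a pose let the fingers close. It gives the time, the measured TCP pose, the force, the opening and the grip force at its end, in the units of the state.
- env.state(): the state, without advancing time (a new reading comes with each control period).
- eyes.grab_frame(name): name is "scene" or "side" or "wrist"; returns a dict with "frame" (400x640x3 uint8, red, green, blue), "fx", "fy", "cx", "cy" (pixels), "D" ([k1, k2, p1, p2, k3] as OpenCV has them; the pictures are not rectified), "pose" (4x4, takes a point from camera to world coordinates). Camera axes: x right, y down, z forward; pixel columns grow to the right and rows downward; lengths in mm; the calibration is good to about 2 mm. A picture is of the moment at which its call begins. There is no depth.
- env.job_done(): hands the job in; it is judged then, once.
The state is a dict: "time_s": time; "qpos": joint angles; "qvel": joint speeds; "effort": joint torques, N m; "ee_pos": TCP position; "ee_rot": TCP orientation; "force": force on the tool from outside, world axes, zero at the start; "torque": the same for the moment, N m; "gripper_width": finger opening in mm; "gripper_force": force on a finger pad.
Only numpy, scipy, OpenCV 4.12 (cv2) and the standard library are available. Lean on these libraries where they do the work, as an engineer would, in place of code of your own. Each camera call takes 0.05 s, during which the arm holds its last target. There are 200 camera calls.

## Working session

There is one attempt and no reset: what is moved stays moved. The work goes in short steps, Python scripts to look and compute and a tool call to move; the robot and the scene stay as the last step left them, time stands still between calls to the robot, and variables do not carry over. Pictures are saved under pics/ and viewed, at most 10 in all, crops included, and the job is handed in when it is done.

Besides the shell and the picture viewer there is one more tool, called as name(argument=value, ...), one argument or row to a line, values as JSON. send_rows: Moves the arm, as the interface text tells. Its arguments: {"type":"object","properties":{"grip":{"type":"array"},"xyz":{"type":"array"},"yaw":{"type":"array"},"grip_force":{"type":"number"}},"required":["grip","xyz","yaw"]}

```bash
ls; mkdir -p pics; python3 - <<'E'
from workcell import env, eyes
import cv2, pickle
d={}
for n in ("scene","side","wrist"):
    f=eyes.grab_frame(n); d[n]=f; cv2.imwrite(f"pics/{n}0.png",f["frame"][:,:,::-1])
    print(n,f["fx"],f["fy"],f["cx"],f["cy"],f["D"],f["pose"].round(3).tolist())
pickle.dump(d,open("f0.pkl","wb"))
s=env.state();print(s)
E
```

```text
pics
scene 364.1094367670576 364.1094367670576 320.38970688236486 201.81210186653806 [0.00886099 0.         0.         0.         0.        ] [[0.737, 0.449, -0.505, 1046.009], [0.676, -0.478, 0.561, -629.431], [0.011, -0.755, -0.656, 780.129], [0.0, 0.0, 0.0, 1.0]]
side 453.11836434186074 453.11836434186074 314.33298423994785 200.1435710579467 [0.03318991 0.         0.         0.         0.        ] [[0.776, -0.475, 0.415, -143.651], [-0.63, -0.602, 0.49, -740.403], [0.017, -0.642, -0.767, 1213.909], [0.0, 0.0, 0.0, 1.0]]
wrist 318.2638925752001 318.2638925752001 316.26380612982854 200.40885756684926 [-0.02792141  0.          0.          0.          0.        ] [[0.242, -0.927, -0.285, 220.494], [-0.97, -0.232, -0.069, -537.427], [-0.003, 0.293, -0.956, 383.781], [0.0, 0.0, 0.0, 1.0]]
{'time_s': 0.15, 'qpos': array([-7.71207342e+01,  1.83432969e+01,  8.96886364e+01,  1.01695306e-03,
        7.20448118e+01, -1.14559799e+00]), 'qvel': array([-0.05870623, -0.19419921, -0.19806853,  0.00470268, -0.11082292,
        0.0345081 ]), 'effort': array([ 1.04771792e-03, -4.12773335e+01, -2.32155973e+01,  7.27023510e-02,
        4.33869346e-02, -1.05181241e-04]), 'ee_pos': array([ 139.27380694, -557.49552383,  213.32433549]), 'ee_rot': array([-1.79923290e+02, -2.50118606e-03,  1.40245480e+01]), 'force': array([0.25278082, 0.57709607, 0.26997294]), 'torque': array([ 0.04352634, -0.00682122,  0.07102806]), 'gripper_force': 0.0, 'gripper_width': 91.27765969906481}
```

View pics/scene0.png

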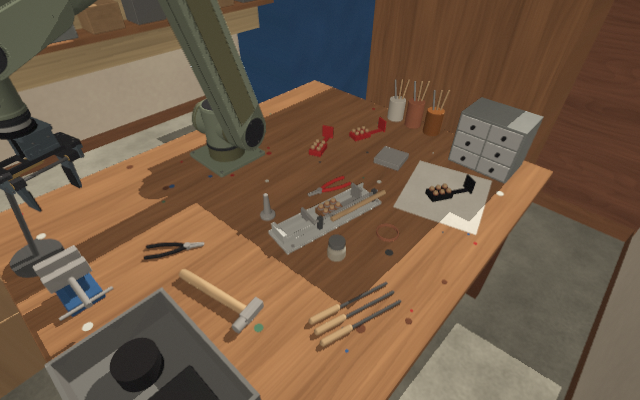

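View pics/side0.png

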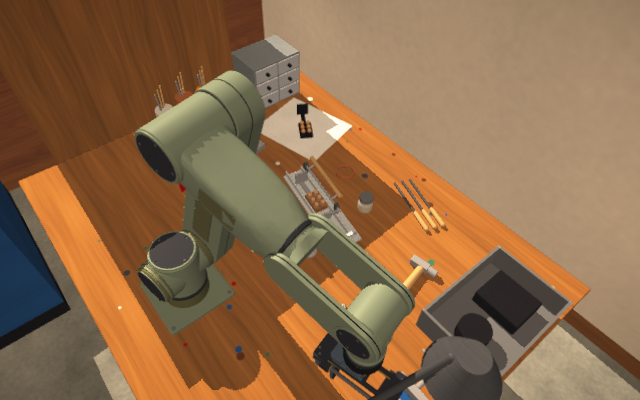

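The scene view shows the chute from the stop at about (285,235) to the tail at about (375,200), with the wooden bar at (335-385, 195-217). In the side view the chute runs from (355,235) to (290,170), partly hidden by the arm. I'll enlarge both.

```bash
python3 - <<'E'
import cv2
a=cv2.imread("pics/scene0.png")[165:260,255:400]; b=cv2.imread("pics/side0.png")[145:250,270:390]
cv2.imwrite("pics/c1.png",cv2.resize(a,None,fx=5.5,fy=5.5,interpolation=cv2.INTER_CUBIC))
cv2.imwrite("pics/c2.png",cv2.resize(b,None,fx=5.5,fy=5.5,interpolation=cv2.INTER_CUBIC))
E
```

```text
(no output)
```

View pics/c1.png

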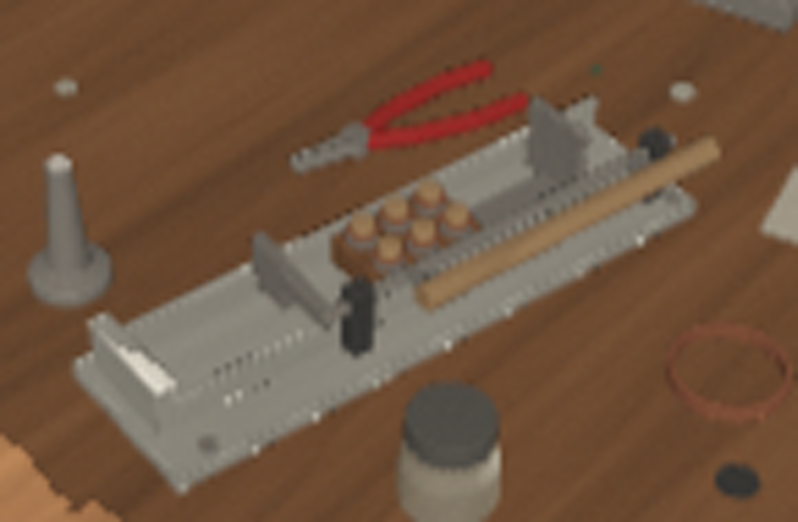

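View pics/c2.png

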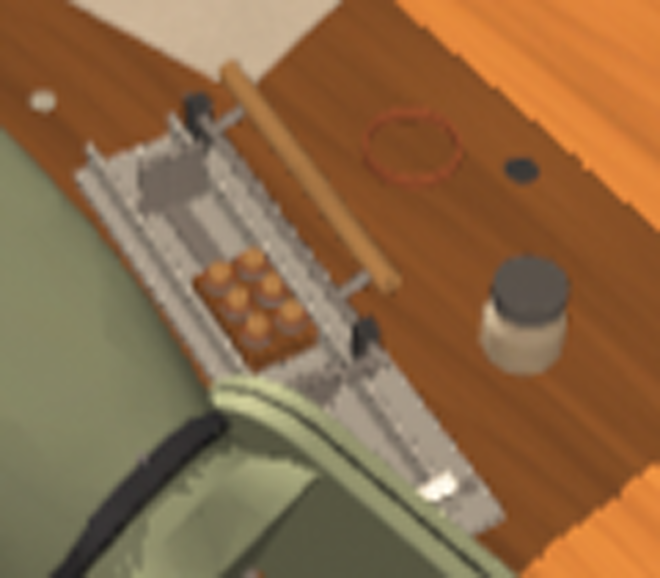

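Crops show (crop px): bar ends at (718,148)/(425,295) in scene and (230,68)/(393,284) in side; the gate plate is shut downstream of the rack; base corners at (77,368), (183,485), (693,208) in scene and (500,520), (78,175) in side.

```bash
cat > h.py <<'E'
import numpy as np, cv2
def ray(f,px):
    K=np.array([[f["fx"],0,f["cx"]],[0,f["fy"],f["cy"]],[0,0,1]])
    u=cv2.undistortPoints(np.array([[px]],float),K,np.array(f["D"]))[0,0]
    P=np.array(f["pose"]); d=P[:3,:3]@np.r_[u,1]; return P[:3,3],d/np.linalg.norm(d)
def plane(f,px,z):
    o,d=ray(f,px); return o+d*(z-o[2])/d[2]
def tri(obs):
    A=np.zeros((3,3));b=np.zeros(3);R=[]
    for f,p in obs:
        o,d=ray(f,p);M=np.eye(3)-np.outer(d,d);A+=M;b+=M@o;R.append((o,M))
    x=np.linalg.solve(A,b); return x,[np.linalg.norm(M@(x-o)) for o,M in R]
def fit2(L,W):
    "rigid 2D: W = R L + t"
    L=np.array(L)[:,:2];W=np.array(W)[:,:2];a=L-L.mean(0);b=W-W.mean(0)
    th=np.arctan2((a[:,0]*b[:,1]-a[:,1]*b[:,0]).sum(),(a*b).sum())
    R=np.array([[np.cos(th),-np.sin(th)],[np.sin(th),np.cos(th)]]);t=W.mean(0)-R@L.mean(0)
    return th,t,W-(L@R.T+t)
E
python3 - <<'E'
from h import *; import pickle
d=pickle.load(open("f0.pkl","rb"));S,T=d["scene"],d["side"]
s=lambda x,y:(255+(x+.5)/5.5-.5,165+(y+.5)/5.5-.5)
t=lambda x,y:(270+(x+.5)/5.5-.5,145+(y+.5)/5.5-.5)
bn,r=tri([(S,s(718,148)),(T,t(230,68))]);print("near",bn,r)
bf,r=tri([(S,s(425,295)),(T,t(393,284))]);print("far",bf,r,np.linalg.norm(bn-bf))
c1=plane(S,s(77,368),10);c2=plane(S,s(183,482),10);c3=plane(S,s(693,208),10);c4=plane(T,t(500,520),10)
c5=plane(T,t(78,175),10)
print(c1,c2,c4,c3,c5)
L=[(-250,69.5),(-40,69.5),(110,-42),(110,62),(-255,62),(110,62)]
th,o,res=fit2(L,[bn,bf,c1,c2,c3,c4]);print(np.degrees(th),o,res.round(1))
R=np.array([[np.cos(th),-np.sin(th)],[np.sin(th),np.cos(th)]])
for nm,p in dict(push=plane(S,s(553,145),40),pushT=plane(T,t(172,183),40)).items(): print(nm,p,R.T@(p[:2]-o))
for p in [(447,480),(728,370),(68,280),(355,140)]:
    q=plane(S,s(*p),2);print(p,q,R.T@(q[:2]-o))
E
```

```text
near [603.28594472 165.05960194  56.06016019] [np.float64(1.0982230241683195), np.float64(1.0982230241683153)]
far [562.95302831 -43.33198028  58.42318063] [np.float64(1.2058007364999277), np.float64(1.205800736500032)] 212.27194716211403
[ 431.65353306 -172.50966703   10.        ] [ 531.21254932 -189.27763412   10.        ] [ 521.07109738 -191.90840445   10.        ] [596.23134233 161.15353475  10.        ] [491.1072556  183.67728239  10.        ]
-100.74516859718709 [488.04745438 -71.54698474] [[ 0.3  3.9]
 [-0.8  1.9]
 [ 5.4 -0.7]
 [ 2.8  1.9]
 [-0.3 -6.3]
 [-7.4 -0.7]]
push [521.16883957 120.2802172   40.        ] [-194.63891782   -3.22385317]
pushT [518.3729829  117.94904931  40.        ] [-191.82736149   -5.53606191]
(447, 480) [623.51070469 -91.59966192   2.        ] [ -5.55485376 136.82669932]
(728, 370) [683.6685033   72.27928017   2.        ] [-177.77625422  165.37591327]
(68, 280) [ 369.11756358 -125.09146546    2.        ] [  74.77906888 -106.86169191]
(355, 140) [402.30829027  78.87722681   2.        ] [-131.80137998 -112.28109333]
```

Both bar ends come out at z of about 57 and the bar 212 mm long, which agrees with the text. Next I move over the chute for a wrist view, turning the tool so that the fingers lie across it.

send_rows(
  grip=[0.2,0.2,0.2,0.2,0.2,0.2,0.2,0.2],
  xyz=[
    [0.017,0.024,0],
    [0.034,0.048,0],
    [0.051,0.072,0],
    [0.068,0.096,0],
    [0.085,0.12,0],
    [0.102,0.144,0],
    [0.119,0.168,0],
    [0.136,0.192,0],
  ],
  yaw=[3,6,9,12,15,18,21,24],
)

```text
time_s: 0.82
ee_pos: [275.8, -364.5, 213.8]
ee_rot: [-180.0, -0.0, 38.2]
force: [0.8, 0.3, 0.1]
gripper_width: 55.2
gripper_force: 0.0
```

send_rows(
  grip=[0.2,0.2,0.2,0.2,0.2,0.2,0.2,0.2],
  xyz=[
    [0.017,0.024,0],
    [0.034,0.048,0],
    [0.051,0.072,0],
    [0.068,0.096,0],
    [0.085,0.12,0],
    [0.102,0.144,0],
    [0.119,0.168,0],
    [0.136,0.192,0],
  ],
  yaw=[3,6,9,12,15,18,21,24],
)

```text
time_s: 1.48
ee_pos: [411.8, -172.5, 213.9]
ee_rot: [-180.0, 0.0, 62.2]
force: [0.5, -0.4, -0.3]
gripper_width: 54.9
gripper_force: 0.0
```

send_rows(
  grip=[0.2,0.2,0.2,0.2,0.2,0.2,0.2,0.2],
  xyz=[
    [0.017,0.024,0],
    [0.034,0.048,0],
    [0.051,0.072,0],
    [0.068,0.096,0],
    [0.085,0.12,0],
    [0.102,0.144,0],
    [0.119,0.168,0],
    [0.131,0.192,0],
  ],
  yaw=[3,6,9,11,13,15,16,17],
)

```text
time_s: 2.15
ee_pos: [543.4, 19.5, 213.6]
ee_rot: [180.0, 0.0, 79.1]
force: [-0.1, 0.1, 0.5]
gripper_width: 54.5
gripper_force: 0.0
```

send_rows(
  grip=[0.2,0.2],
  xyz=[
    [0,0,0],
    [0,0,0],
  ],
  yaw=[0,0],
)

```text
time_s: 2.32
ee_pos: [542.4, 19.0, 213.3]
ee_rot: [-179.9, 0.0, 79.2]
force: [-0.7, -0.6, 0.7]
gripper_width: 54.6
gripper_force: 0.0
```

```bash
python3 - <<'E'
from workcell import env, eyes
import cv2, pickle
d={}
for n in ("scene","side","wrist"):
    f=eyes.grab_frame(n); d[n]=f; cv2.imwrite(f"pics/{n}1.png",f["frame"][:,:,::-1])
pickle.dump(d,open("f1.pkl","wb"))
s=env.state();print(s['time_s'],s['ee_pos'],s['ee_rot'],s['gripper_width'],s['force'])
E
```

```text
2.4667 [541.66828083  17.29655866 213.81096943] [-1.79962012e+02  3.50018931e-02  7.89753803e+01] 54.62308134989743 [ 0.20169941  0.10167439 -0.6855376 ]
```

View pics/wrist1.png

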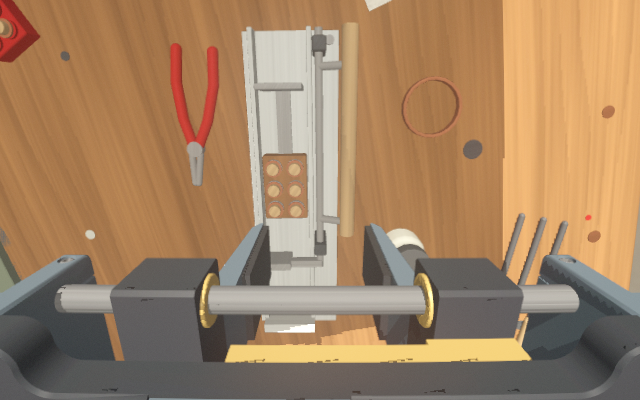

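The wrist view shows the chute vertical in the image: bar from (350,23) to (347,237), push plate at rows 83-90 and columns 255-302, rack block at (265-308, 153-218). Now I'll refine the pose.

```bash
python3 - <<'E'
from h import *; import pickle
d=pickle.load(open("f1.pkl","rb"));W,S,T=d["wrist"],d["scene"],d["side"]
d0=pickle.load(open("f0.pkl","rb"));S0,T0=d0["scene"],d0["side"]
im=W["frame"];hsv=cv2.cvtColor(im,cv2.COLOR_RGB2HSV)
# bar mask
g=cv2.cvtColor(im,cv2.COLOR_RGB2GRAY)
for r in (60,150,225): print(r,im[r,335:365].tolist()[::2])
print("bar near col350",g[12:34,350].tolist()); print("bar far col347",g[226:246,347].tolist())
print("plate col 265",g[74:100,265].tolist(),"col290",g[74:100,290].tolist())
print("plate row86",g[86,248:310].tolist())
s=lambda x,y:(255+(x+.5)/5.5-.5,165+(y+.5)/5.5-.5)
t=lambda x,y:(270+(x+.5)/5.5-.5,145+(y+.5)/5.5-.5)
bn,r=tri([(S0,s(718,148)),(T0,t(230,68)),(W,(350,23))]);print(bn,r)
bf,r=tri([(S0,s(425,295)),(T0,t(393,284)),(W,(347,237))]);print(bf,r)
bn,bf=plane(W,(350,23),57.5),plane(W,(347,237),57.5);print(bn,bf,np.linalg.norm(bn-bf))
c1=plane(W,(339,31),10)
th,o,res=fit2([(-250,69.5),(-40,69.5),(-255,62)],[bn,bf,c1]);print(np.degrees(th),o,res.round(1))
R=np.array([[np.cos(th),-np.sin(th)],[np.sin(th),np.cos(th)]])
for p,z in [((255,83),62),((302,83),62),((265,153),30),((308,153),30),((265,218),30),((308,218),30),((286,218),30),((319,43),56),((320,243),56),((244,31),10),((339,31),10),((318,110),45)]:
    print(p,z,(R.T@(plane(W,p,z)[:2]-o)).round(1))
E
```

```text
60 [[202, 199, 188], [198, 194, 183], [162, 131, 102], [154, 127, 99], [173, 143, 103], [189, 155, 113], [197, 165, 121], [204, 171, 127], [204, 171, 125], [203, 169, 123], [193, 161, 117], [176, 142, 100], [172, 127, 86], [174, 129, 86], [184, 135, 89]]
150 [[210, 207, 195], [197, 191, 178], [177, 133, 92], [158, 131, 97], [179, 148, 109], [188, 157, 115], [196, 165, 121], [205, 172, 126], [198, 166, 121], [191, 159, 115], [175, 143, 102], [176, 131, 87], [175, 130, 87], [173, 128, 87], [178, 131, 87]]
225 [[210, 207, 195], [165, 134, 106], [166, 130, 92], [187, 156, 115], [201, 168, 123], [207, 174, 127], [206, 173, 127], [196, 164, 120], [191, 158, 116], [170, 139, 100], [177, 132, 89], [171, 126, 86], [169, 124, 85], [170, 126, 86], [167, 123, 85]]
bar near col350 [134, 135, 137, 135, 136, 135, 138, 138, 137, 138, 156, 176, 176, 177, 176, 176, 176, 176, 177, 177, 177, 177]
bar far col347 [178, 179, 179, 179, 178, 179, 178, 179, 177, 178, 177, 147, 138, 139, 139, 139, 139, 141, 139, 140]
plate col 265 [209, 208, 209, 209, 209, 209, 209, 209, 190, 170, 174, 176, 174, 170, 158, 131,
[... 620 characters left out ...]
float64(0.9514793775648037)]
[563.31608505 -44.71136428  59.91954641] [np.float64(1.5389098329705002), np.float64(1.6288631569876628), np.float64(1.1609634197578806)]
[601.80870542 163.76120827  57.5       ] [563.92519551 -46.91075476  57.5       ] 214.051013384744
-100.25791893152187 [488.75878111 -71.98585525] [[ 0.1  2.1]
 [-0.3 -1.9]
 [ 0.2 -0.2]]
(255, 83) 62 [-200.5  -21.1]
(302, 83) 62 [-199.8   23.8]
(265, 153) 30 [-128.6  -20.7]
(308, 153) 30 [-128.    27.2]
(265, 218) 30 [-51.6 -25.4]
(308, 218) 30 [-51.   25.6]
(286, 218) 30 [-51.3  -0.4]
(319, 43) 56 [-235.7   40.4]
(320, 243) 56 [-30.5  39.4]
(244, 31) 10 [-256.4  -39. ]
(339, 31) 10 [-254.8   62.2]
(318, 110) 45 [-174.4   38.8]
```

The pose is confirmed: chute yaw -100.26°, origin (488.8, -72), rack plate rear face at chute x of about -200.5 and centred in y. I'll move to chute (-224, 36) and down to z = 85.

send_rows(
  grip=[0.2,0.2,0.2,0.2,0.2,0.2,0.2,0.2],
  xyz=[
    [0.0055,0.031,0],
    [0.011,0.062,0],
    [0.0165,0.093,0],
    [0.0217,0.124,0],
    [0.0217,0.124,-0.03],
    [0.0217,0.124,-0.065],
    [0.0217,0.124,-0.1],
    [0.0217,0.124,-0.129],
  ],
  yaw=[0.7,0.7,0.7,0.7,0.7,0.7,0.7,0.7],
)

```text
time_s: 3.13
ee_pos: [563.0, 140.9, 83.2]
ee_rot: [-179.9, 0.0, 79.7]
force: [-0.7, 0.9, -0.0]
gripper_width: 54.9
gripper_force: 0.0
```

send_rows(
  grip=[0.2,0.2],
  xyz=[
    [0,0,0],
    [0,0,0],
  ],
  yaw=[0,0],
)

```text
time_s: 3.3
ee_pos: [563.2, 141.0, 84.4]
ee_rot: [-179.8, 0.1, 79.6]
force: [-0.3, -0.8, 0.7]
gripper_width: 54.9
gripper_force: 0.0
```

```bash
python3 - <<'E'
from workcell import env, eyes
import cv2, numpy as np
f=eyes.grab_frame("scene");g=eyes.grab_frame("side");w=eyes.grab_frame("wrist")
a=cv2.resize(f["frame"][140:260,260:410],None,fx=4,fy=4,interpolation=2);b=cv2.resize(w["frame"],(640,400))
a=cv2.resize(a,(500,400));c=np.hstack([a,b]);c=cv2.resize(c,(798,280));cv2.imwrite("pics/m2.png",c[:,:,::-1])
s=env.state();print(s['time_s'],s['ee_pos'],s['ee_rot'],s['gripper_width'],s['force'])
E
```

```text
3.45 [565.8467383  141.99608408  87.52909516] [ 1.79741328e+02 -1.07787863e-01  7.96774788e+01] 54.58514566461175 [ 0.50566826 -0.21888709  0.06212893]
```

View pics/m2.png

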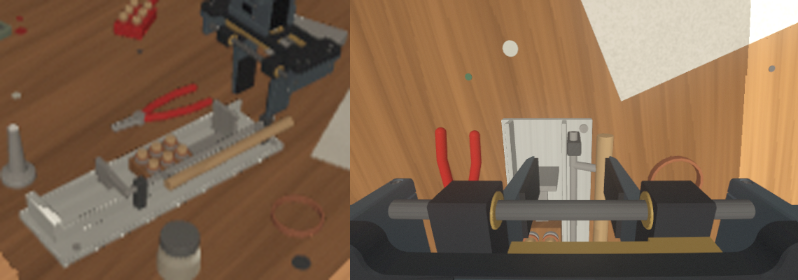

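The fingertips line up: the right tip is over the bar at about (607,160), and the left tip is above the chute behind the push plate. Pressing down.

send_rows(
  grip=[0.2,0.2,0.2,0.2,0.2,0.2,0.2,0.2],
  xyz=[
    [0,0,-0.012],
    [0,0,-0.02],
    [0,0,-0.026],
    [0,0,-0.032],
    [0,0,-0.038],
    [0,0,-0.044],
    [0,0,-0.044],
    [0,0,-0.044],
  ],
  yaw=[0,0,0,0,0,0,0,0],
)

```text
time_s: 4.12
ee_pos: [563.9, 142.2, 40.7]
ee_rot: [-180.0, 0.0, 79.7]
force: [2.8, 0.0, 2.6]
gripper_width: 54.8
gripper_force: 1.5
```

```bash
python3 - <<'E'
from workcell import env, eyes
import cv2, numpy as np
f=eyes.grab_frame("scene");w=eyes.grab_frame("wrist")
a=cv2.resize(f["frame"][140:260,260:410],(500,400),interpolation=2);c=np.hstack([a,w["frame"]]);c=cv2.resize(c,(798,280));cv2.imwrite("pics/m3.png",c[:,:,::-1])
s=env.state();print(s['time_s'],s['ee_pos'],s['ee_rot'],s['gripper_width'],s['force'],s['torque'])
E
```

```text
4.2167 [563.90711472 142.19283933  41.02372863] [-1.79981954e+02  5.53232891e-03  7.97295344e+01] 54.71914045078943 [1.35232945 0.22034367 3.28469327] [-0.03229673 -0.42338695 -0.024641  ]
```

View pics/m3.png

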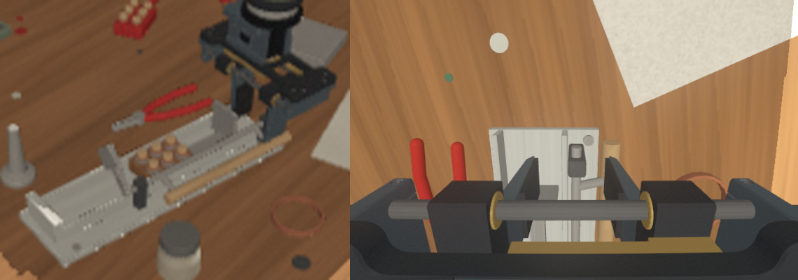

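The gate is held open: the picture shows its plate swung up, with about 3.3 N on the bar. Now I push along +x.

send_rows(
  grip=[0.2,0.2,0.2,0.2,0.2,0.2,0.2,0.2],
  xyz=[
    [-0.0009,-0.0049,-0.001],
    [-0.0018,-0.0098,-0.001],
    [-0.0027,-0.0148,-0.001],
    [-0.0036,-0.0197,-0.001],
    [-0.0045,-0.0246,-0.001],
    [-0.0053,-0.0295,-0.001],
    [-0.0062,-0.0344,-0.001],
    [-0.0071,-0.0394,-0.001],
  ],
  yaw=[0,0,0,0,0,0,0,0],
)

```text
time_s: 4.88
ee_pos: [556.7, 103.6, 40.0]
ee_rot: [-180.0, -0.1, 79.6]
force: [0.5, 5.7, 3.4]
gripper_width: 54.7
gripper_force: 3.4
```

```bash
python3 - <<'E'
from workcell import env, eyes
import cv2, numpy as np
f=eyes.grab_frame("scene");w=eyes.grab_frame("wrist")
a=cv2.resize(f["frame"][140:260,260:410],(500,400),interpolation=2);c=np.hstack([a,w["frame"]]);c=cv2.resize(c,(798,280));cv2.imwrite("pics/m4.png",c[:,:,::-1])
s=env.state();print(s['time_s'],s['ee_pos'],s['ee_rot'],s['gripper_width'],s['force'],s['torque'])
E
```

```text
4.9833 [556.42531073 102.66436461  40.03663991] [-1.79959392e+02 -4.77769204e-02  7.96580685e+01] 54.73576387929192 [0.75685349 3.48607578 2.52977611] [ 0.4909537  -0.35041609  0.07552799]
```

View pics/m4.png

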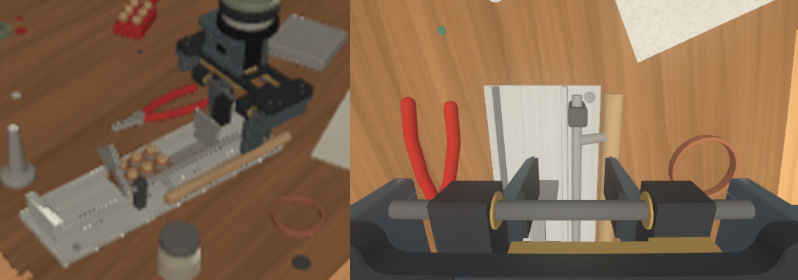

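The rack has moved with the finger and the gate is still open, with about 5.7 N of push. I'll carry on.

send_rows(
  grip=[0.2,0.2,0.2,0.2,0.2,0.2,0.2,0.2],
  xyz=[
    [-0.0009,-0.0049,0],
    [-0.0018,-0.0098,0],
    [-0.0027,-0.0148,0],
    [-0.0036,-0.0197,0],
    [-0.0045,-0.0246,0],
    [-0.0053,-0.0295,0],
    [-0.0062,-0.0344,0],
    [-0.0071,-0.0394,0],
  ],
  yaw=[0,0,0,0,0,0,0,0],
)

```text
time_s: 5.65
ee_pos: [549.8, 64.3, 40.1]
ee_rot: [-180.0, -0.1, 79.7]
force: [1.3, 7.4, 2.8]
gripper_width: 55.0
gripper_force: 3.6
```

send_rows(
  grip=[0.2,0.2,0.2,0.2,0.2,0.2,0.2,0.2],
  xyz=[
    [-0.0009,-0.0049,0],
    [-0.0018,-0.0098,0],
    [-0.0027,-0.0148,0],
    [-0.0036,-0.0197,0],
    [-0.0045,-0.0246,0],
    [-0.0053,-0.0295,0],
    [-0.0062,-0.0344,0],
    [-0.0071,-0.0394,0],
  ],
  yaw=[0,0,0,0,0,0,0,0],
)

```text
time_s: 6.32
ee_pos: [542.5, 24.9, 40.1]
ee_rot: [-180.0, -0.1, 79.7]
force: [0.9, 5.9, 2.7]
gripper_width: 54.7
gripper_force: 3.7
```

send_rows(
  grip=[0.2,0.2,0.2,0.2,0.2,0.2,0.2],
  xyz=[
    [-0.0009,-0.0049,0],
    [-0.0018,-0.0098,0],
    [-0.0027,-0.0148,0],
    [-0.0034,-0.0187,0],
    [-0.0041,-0.0226,0],
    [-0.0046,-0.0256,0],
    [-0.0046,-0.0256,0],
  ],
  yaw=[0,0,0,0,0,0,0],
)

```text
time_s: 6.9
ee_pos: [537.8, -0.5, 40.1]
ee_rot: [-179.9, -0.2, 79.6]
force: [1.5, 6.5, 4.1]
gripper_width: 54.6
gripper_force: 5.1
```

```bash
python3 - <<'E'
from workcell import env, eyes
import cv2, numpy as np
from h import *
f=eyes.grab_frame("scene");w=eyes.grab_frame("side")
a=cv2.resize(f["frame"][150:260,260:400],(500,400),interpolation=2);b=cv2.resize(w["frame"][140:260,260:400],(467,400),interpolation=2);c=np.hstack([a,b]);c=cv2.resize(c,(800,330));cv2.imwrite("pics/m5.png",c[:,:,::-1])
s=env.state();print(s['time_s'],s['ee_pos'],s['ee_rot'],s['gripper_width'],s['force'],s['torque'])
d=s['ee_pos'][:2]-[488.8,-72];print(d@[-.1781,-.984],d@[.984,-.1781])
E
```

```text
7.0 [ 5.37773171e+02 -5.12385009e-01  4.00631282e+01] [-1.79945176e+02 -1.35347223e-01  7.95887637e+01] 54.40491813806742 [0.7459065  6.21544246 3.71076979] [ 0.97715531 -0.36691613 -0.32268445]
-79.06593492395122 35.45765612990527
```

View pics/m5.png

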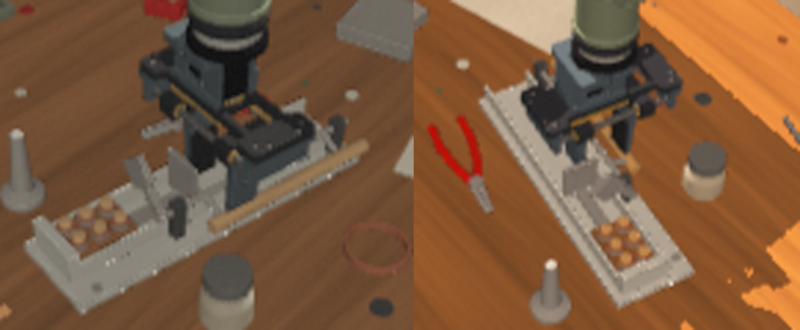

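The rack is almost at the stop and the gate is still up. I'll creep forward until the force rises.

send_rows(
  grip=[0.2,0.2,0.2,0.2],
  xyz=[
    [-0.0003,-0.0015,0],
    [-0.0005,-0.003,0],
    [-0.0008,-0.0044,0],
    [-0.0008,-0.0044,0],
  ],
  yaw=[0,0,0,0],
)

```text
time_s: 7.33
ee_pos: [537.8, -0.9, 40.5]
ee_rot: [-180.0, -0.6, 79.3]
force: [1.8, 21.3, 5.0]
gripper_width: 54.9
gripper_force: 11.4
```

21 N shows the rack is against the stop. I'll draw back, then lift.

send_rows(
  grip=[0.2,0.2,0.2,0.2,0.2,0.2,0.2,0.2],
  xyz=[
    [0.0005,0.003,0],
    [0.0013,0.007,0],
    [0.0022,0.012,0],
    [0.0032,0.018,0],
    [0.0032,0.018,0.006],
    [0.0032,0.018,0.012],
    [0.0032,0.018,0.018],
    [0.0032,0.018,0.024],
  ],
  yaw=[0,0,0,0,0,0,0,0],
)

```text
time_s: 8.0
ee_pos: [539.7, 11.9, 64.3]
ee_rot: [-179.9, 0.0, 79.7]
force: [-0.0, 0.5, 0.1]
gripper_width: 54.6
gripper_force: 0.5
```

send_rows(
  grip=[0.2,0.2,0.2,0.2,0.2,0.2,0.2,0.2],
  xyz=[
    [0,0,0.008],
    [0,0,0.025],
    [0,0,0.05],
    [0,0,0.08],
    [0,0,0.11],
    [0,0,0.14],
    [0,0,0.17],
    [0,0,0.17],
  ],
  yaw=[0,0,0,0,0,0,0,0],
)

```text
time_s: 8.67
ee_pos: [544.1, 11.8, 241.1]
ee_rot: [179.2, -0.1, 79.7]
force: [1.0, -0.0, 0.9]
gripper_width: 55.0
gripper_force: 0.0
```

send_rows(
  grip=[0.2,0.2,0.2,0.2,0.2,0.2],
  xyz=[
    [0,0,0],
    [0,0,0],
    [0,0,0],
    [0,0,0],
    [0,0,0],
    [0,0,0],
  ],
  yaw=[0,0,0,0,0,0],
)

```text
time_s: 9.17
ee_pos: [540.3, 11.9, 233.2]
ee_rot: [-179.9, 0.0, 79.7]
force: [-0.8, -0.3, -0.1]
gripper_width: 54.9
gripper_force: 0.0
```

```bash
python3 - <<'E'
from workcell import env, eyes
import cv2, numpy as np
f=eyes.grab_frame("scene");w=eyes.grab_frame("side")
a=cv2.resize(f["frame"][150:260,260:400],(500,400),interpolation=2);b=cv2.resize(w["frame"][140:260,260:400],(467,400),interpolation=2);c=np.hstack([a,b]);c=cv2.resize(c,(800,330));cv2.imwrite("pics/m6.png",c[:,:,::-1])
s=env.state();print(s['time_s'],s['ee_pos'],s['force'])
E
```

```text
9.2667 [540.42926888  11.90761019 233.50603221] [ 0.15274978 -1.22667973 -0.0473248 ]
```

View pics/m6.png

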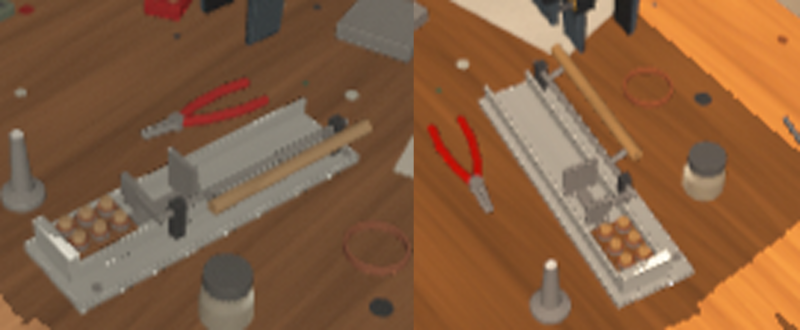

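The rack is home against the stop, the gate is shut behind the block, the arm is clear, and nothing else has moved.

```bash
python3 -c "
from workcell import env
print(env.job_done())"
```

```text
the job is handed in; nothing more can be done
None
```

The rack is home against the end stop with the gate shut behind it and the arm clear, and I handed the job in at about 9.3 s; `env.job_done()` returned no verdict, so this rests on the final camera views and the 21 N felt at the stop.

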